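# Stack the plates of a hand capsule filler on its pinned base

### The job

Build up the hand capsule filler for joining a batch: onto the two guide pins of its base put, from the bottom up, the filled body plate whose guide holes match those pins, then the white middle plate, then the cap plate with its rounded cap ends up, and last the press plate with its handle up, each fully down and flat on the one below. Leave the other filled body plate, the bottle, the jar, the carton and the mortar where they are, and let go of everything.

Things in the scene. Friction and masses are not known exactly. Their poses are not given: they have to be found in the camera images.
- seat (a point): Fixed base of the filler: grey block 136 x 84 mm (x, y) with a steel seat 120 x 60 mm, 24 mm above the table. This point: centre of the seat's top; z up, x along its length. Two steel guide pins rise from it at (x, y) = (+46, +17) and (-46, -17) mm, 8 mm thick, 62 mm tall, the last 10 mm tapering to 2.8 mm. The finished plate tops lie 18, 30, 44, 56 mm above the seat.
- body_plate_wide (a point): A filled body plate: loose dark grey metal plate 114 mm long (x), 56 mm wide (y), 18 mm thick, 0.26 kg, filled with 24 (6 x 4) wide white capsule bodies holding pale powder; two brass-ringed 11.5 mm through guide holes at diagonal corners, (+46, +17) and (-46, -17) mm from the centre. This point: its centre, 9 mm above its underside. Take it across its width.
- body_plate_narrow (a point): Another filled body plate: loose dark grey metal plate 114 mm long (x), 56 mm wide (y), 18 mm thick, filled with 35 (7 x 5) narrower white capsule bodies. Its two brass-ringed guide holes lie on its long middle line, at (+46, 0) and (-46, 0) mm. This point: its centre, 9 mm above its underside.
- middle_plate_c (a point): Middle plate: loose white plastic plate 114 mm long (x), 56 mm wide (y), 12 mm thick, 0.10 kg, with 24 (6 x 4) empty dark holes; two brass-ringed 11.5 mm through guide holes at diagonal corners, (+46, +17) and (-46, -17) mm from the centre. This point: its centre, 6 mm above its underside. Take it across its width.
- cap_plate_c (a point): Cap plate: loose dark grey metal plate 114 mm long (x), 56 mm wide (y), 14 mm thick, 0.20 kg, with 24 (6 x 4) domed white capsule caps standing 3.5 mm out of its top (the press plate still comes down flat on it); two brass-ringed 11.5 mm through guide holes at diagonal corners, (+46, +17) and (-46, -17) mm from the centre. This point: its centre, 7 mm above its underside. Take it across its width.
- press_handle (a point): Press plate: loose plain bright steel plate 114 mm long (x), 56 mm wide (y), 12 mm thick, 0.34 kg; two brass-ringed 11.5 mm through guide holes at diagonal corners, (+46, +17) and (-46, -17) mm from the centre. Black bar handle over its middle, 64 mm long (x), 16 mm wide (y), 24 to 40 mm above the underside. This point: centre of the bar, 32 mm above the underside. Take it across the bar.
- amber_bottle: Bystander: a small loose amber bottle with a white cap, 44 mm in diameter, 75 mm tall. Origin: centre of its underside.
- ointment_jar: Bystander: a loose white screw-top jar, 50 mm in diameter, 45 mm tall. Origin: centre of its underside.
- carton: Bystander: a loose white and blue medicine carton lying flat, 75 x 42 x 22 mm (x, y, z). Origin: centre of its underside.
- mortar: Bystander: a loose white porcelain mortar, 94 mm across the rim and 52 mm tall, with its pestle in it (the pestle reaches 92 mm high and leans out to 0.03 m in x and y). Origin: centre of its underside.

How it is judged:
By the outcome, as a careful person would: the job done as asked, in the order asked, and still so for the second after the job is handed in, with the robot touching nothing.
It also fails if it takes over 118 s, if anything falls off the work surface, if the arm or the gripper's body presses on something with over 40 N, if the wrist force passes 120 N, or if a joint passes its speed limit or range.

### The arm

A 6-joint arm with a two-finger parallel gripper is mounted at the origin on the work surface. World frame = base frame: x ahead of the robot, y to its left, z up, the work surface at z = 0. Lengths are in m, angles in rad, forces in N, time in s.
With the tool pointing down it reaches from about 0.425 to 0.95 m from the base axis. Payload 3.5 kg.
Tool frame: the origin (TCP) lies midway between the tips of the shut fingers; the grasp point (between the pads) lies 19 mm behind it; z points along the fingers, y is the line along which they close (so a half turn about z gives the same grasp; the last joint's range is limited). The gripper opens to 85 mm and grips with 20 to 120 N. Pads are 22 mm wide; open, the fingers measure 114 mm over their backs; the gripper's body (76 mm by 85 mm) begins 54 mm behind the grasp point. The pads swing forward as they close: fully open they stand 13 mm farther back than shut.
Start: joints at [-1.341, 0.286, 1.577, -0, 1.279, -0.15], TCP at [0.25, -0.627, 0.231] pointing down, gripper open.
Joint ranges: [-2.77, 2.77], [-0.9, 2.22], [0.21, 2.48], [-1.53, 4.67], [0.24, 2.81], [-2.84, 2.84]. Speed limits (rad/s): [2.79, 2.79, 3.14, 3.14, 3.14, 3.14].

### API

Orientations are given as a unit quaternion [x, y, z, w].
In Python, from plant import * gives the robot as it stands.
- The arm moves only by the tool move_arm, never from a script. Its argument "moves" is a list of rows, each a list of 3 entries, a list of its own where there are three numbers: the opening, from 0 (shut) to 1 (fully open), then the shift along the tool's x, y, z in m, then the turn, a rotation vector about the tool's x, y, z in rad. A call has exactly 10 rows; each row shifts and turns the commanded pose from where the row before left it, along the tool's axes as they then stand; what a row does not reach is not made up. A row lasts 1/12 s, in which the tool goes at most 41.7 mm and 7.16 degrees, less where a joint would pass 70% of its speed; a pose out of reach is approached as far as the arm can. A call is refused whole if a number of a shift passes 0.0417 or a number of a turn 0.125, either way. A call with a gripper value outside its range is refused whole. The fingers move at their own pace and stop on an object; "grip_force" is the grip in N (left out, the last holds). Time passes only in rows, so rows that do not move let the fingers close, or fill a call up. It gives the time, the measured TCP pose, the force, the opening and the grip force at its end, in the units of the state.
- get_state(): the state, without advancing time (a new reading comes with each control period).
- read_camera(name): name is "scene" or "top" or "wrist"; returns the picture (400x640x3 uint8, red, green, blue); there is no depth.
- camera_params(name): a dict with "fx", "fy", "cx", "cy" (pixels), "rvec" (rotation vector, rad) and "tvec" (3), from world to camera coordinates, as OpenCV has them; the wrist camera has in their place "tool_from_camera" (4x4, takes a point from camera to tool coordinates, whose origin is the TCP and whose axes are the flange's). Camera axes: x right, y down, z forward; pixel columns grow to the right and rows downward; lengths in m; the calibration is good to about 2 mm. A picture is of the moment at which its call begins: read the wrist's pose just before it. camera_params takes no time and is no camera call.
- sign_off(): hands the job in; it is judged then, once.
The state is a dict: "time": time; "qpos": joint angles; "dq": joint speeds; "joint_efforts": joint torques, N m; "eef_pos": TCP position; "tcp_rot": TCP orientation; "contact_force": force on the tool from outside, world axes, zero at the start; "wrist_torque": the same for the moment, N m; "opening": opening from 0.0 (shut) to 1.0 (fully open); "finger_force": force on a finger pad.
Only numpy, scipy, OpenCV 4.12 (cv2) and the standard library are available. Lean on these libraries where they do the work, as an engineer would, in place of code of your own. Each camera call takes 0.05 s, during which the arm holds its last target. There are 200 camera calls.

## Working session

There is one attempt and no reset: what is moved stays moved. The work goes in short steps, Python scripts to look and compute and a tool call to move; the robot and the scene stay as the last step left them, time stands still between calls to the robot, and variables do not carry over. Pictures are saved under pics/ and viewed, at most 14 in all, crops included, and the job is handed in when it is done.

Besides the shell and the picture viewer there is one more tool, called after "Request:" as name([rows], argument=value, ...), one row to a line, values as JSON. move_arm: Moves the arm, as the interface text tells. Its arguments: {"type":"object","properties":{"moves":{"type":"array"},"grip_force":{"type":"number"}},"required":["moves"]}

```bash
mkdir -p pics; ls; python3 - <<'E'
from plant import *
import cv2
for n in ("scene","top"):
    cv2.imwrite(f"pics/{n}0.png",read_camera(n)[:,:,::-1]); print(camera_params(n))
print(camera_params("wrist")); print(get_state())
E
```

```text
pics
{'fx': 488.33038155356195, 'fy': 488.33038155356195, 'cx': 321.48341710343317, 'cy': 203.64617870986837, 'rvec': array([ 2.28449263,  1.06700154, -0.3897261 ]), 'tvec': array([-0.36165999, -0.29440238,  1.48390156])}
{'fx': 467.4319034301576, 'fy': 467.4319034301576, 'cx': 323.888943363328, 'cy': 207.7530933326617, 'rvec': array([ 2.20421928, -2.15120952,  0.04963859]), 'tvec': array([0.00975846, 0.53592258, 1.32673866])}
{'fx': 350.0214718191176, 'fy': 350.0214718191176, 'cx': 317.1098528678794, 'cy': 200.07794479556838, 'tool_from_camera': array([[ 1.22115442e-03, -9.44497566e-01, -3.28516144e-01,
         8.47238617e-02],
       [ 9.99999049e-01,  1.36404472e-03, -2.04506397e-04,
        -2.52281405e-04],
       [ 6.41266505e-04, -3.28515582e-01,  9.44498333e-01,
        -1.42018002e-01],
       [ 0.00000000e+00,  0.00000000e+00,  0.00000000e+00,
         1.00000000e+00]])}
{'time': 0.1, 'qpos': array([-1.34097796e+00,  2.87123925e-01,  1.57802925e+00,  7.24308141e-06,
        1.27861022e+00, -1.49978420e-01]), 'dq': array([-3.88363786e-04, -1.75436604e-03, -3.97551289e-03,  2.65038748e-04,
        3.61608020e-05, -1.44011478e-04]), 'joint_efforts': array([ 1.30017299e-03, -4.07296264e+01, -2.93698186e+01, -9.91518164e-05,
        3.41618041e-03, -3.94166108e-06]), 'eef_pos': array([ 0.25014944, -0.62629636,  0.230055  ]), 'tcp_rot': array([ 9.82023038e-01,  1.88757978e-01, -3.98523475e-05, -1.08464520e-03]), 'contact_force': array([0.54003133, 0.02784579, 0.65694129]), 'wrist_torque': array([-0.03372641, -0.02873396, -0.08695594]), 'finger_force': 0.0, 'opening': 1.0031651001442796}
```

View pics/top0.png

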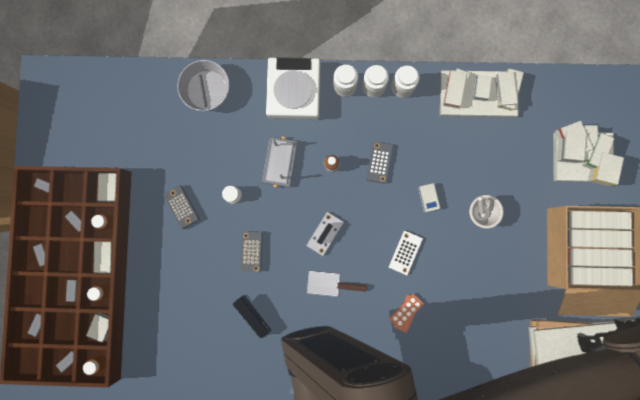

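View pics/scene0.png

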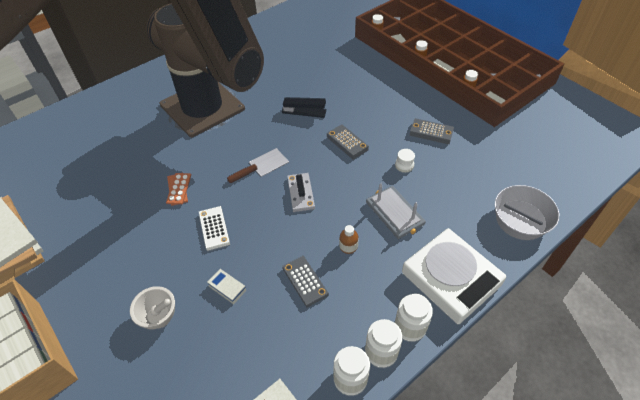

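The top view shows the base at (280,162), the press plate at (325,233), the white middle plate at (406,253), and three dark plates at (380,162), (182,207) and (252,251). I'll zoom in to tell the plates and their brass rings apart.

```bash
python3 - <<'E'
import cv2,numpy as np
a=cv2.imread("pics/top0.png")
def c(x,y,w,h,W,H): return cv2.resize(a[y-h//2:y+h//2,x-w//2:x+w//2],(W,H),interpolation=cv2.INTER_CUBIC)
cs=[c(x,y,50,56,266,298) for x,y in [(182,207),(252,251),(380,162),(280,162),(325,233),(406,253)]]
cv2.imwrite("pics/crop0.png",np.vstack([np.hstack(cs[:3]),np.hstack(cs[3:])]))
E
```

```text
(no output)
```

View pics/crop0.png

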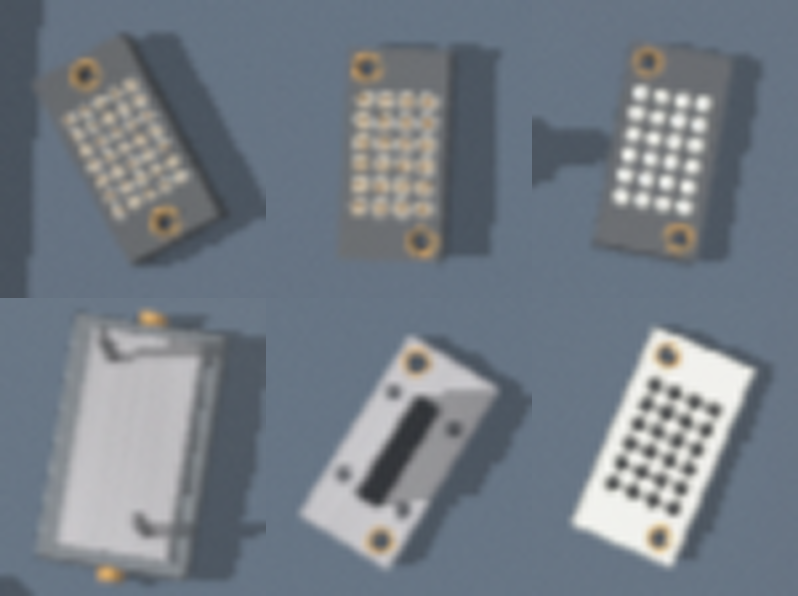

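Identified: (182,207) is the narrow 7x5 plate with mid-line holes, so it's left alone. (252,251) is the wide body plate with diagonal holes, and (380,162) is the cap plate. Next I'll measure ring positions from the top view.

```bash
cat > h.py <<'E'
from plant import *
import numpy as np, cv2
from scipy.spatial.transform import Rotation as R
def cam(n,st=None):
    """K, camera centre, R world_from_cam"""
    p=camera_params(n); K=np.array([[p['fx'],0,p['cx']],[0,p['fy'],p['cy']],[0,0,1]])
    if n!='wrist':
        M=cv2.Rodrigues(p['rvec'])[0]; return K,-M.T@p['tvec'],M.T
    T=p['tool_from_camera']; Q=R.from_quat(st['tcp_rot']).as_matrix()
    return K,Q@T[:3,3]+st['eef_pos'],Q@T[:3,:3]
def ray(c,uv,z):
    K,o,M=c; d=M@np.linalg.inv(K)@[*uv,1]; return o+d*(z-o[2])/d[2]
def proj(c,P):
    K,o,M=c; q=K@(M.T@(np.asarray(P)-o)); return q[:2]/q[2]
def brass(img,amin=3):
    h=cv2.cvtColor(img,cv2.COLOR_RGB2HSV); m=cv2.inRange(h,(8,95,70),(26,255,255))
    m=cv2.morphologyEx(m,cv2.MORPH_CLOSE,np.ones((3,3)))
    out=[]
    for k in cv2.findContours(m,cv2.RETR_EXTERNAL,cv2.CHAIN_APPROX_NONE)[0]:
        (x,y),r=cv2.minEnclosingCircle(k); a=cv2.contourArea(k)
        if a>=amin:
            M=cv2.moments(k); out.append((M['m10']/M['m00'],M['m01']/M['m00'],r,a))
    return out
def yaw(st): x=R.from_quat(st['tcp_rot']).as_matrix()[:,0]; return np.arctan2(x[1],x[0])
def plate(A,B):
    """centre and yaw (mod pi) from ring points"""
    c=(A+B)/2; d=A-B; y=np.arctan2(d[1],d[0])-np.arctan2(17,46)
    y=(y+np.pi/2)%np.pi-np.pi/2
    return c,y,np.linalg.norm(d[:2])
def go(P,y=None):
    """shift in tool axes (after turning) and turn about tool z needed to reach TCP P, yaw y"""
    st=get_state(); y0=yaw(st); y=y0 if y is None else y
    t=-((y-y0+np.pi/2)%np.pi-np.pi/2)
    yf=y0-t; d=np.asarray(P)-st['eef_pos']; c,s=np.cos(yf),np.sin(yf)
    print('turn %.4f  shift x %.4f y %.4f z %.4f'%(t,c*d[0]+s*d[1],s*d[0]-c*d[1],-d[2]),' t=%.1f'%st['time'])
E
python3 - <<'E'
from h import *
img=cv2.imread("pics/top0.png")[:,:,::-1].copy(); c=cam('top')
b=[x for x in brass(img,1) if 150<x[0]<450 and 120<x[1]<300]
for x in b: print(np.round(x,1),np.round(ray(c,x[:2],.018),4))
E
```

```text
[356.9 287.3  13.1  19.5] [ 0.3113 -0.0765  0.018 ]
[275.  185.5   1.1   2. ] [0.5966 0.1658 0.018 ]
[330.4 164.8   6.8  51. ] [0.6606 0.0071 0.018 ]
[283.  137.5   1.1   2. ] [0.7375 0.1469 0.018 ]
```

```bash
python3 - <<'E'
from h import *
c=cam('top')
for n,a,b,z in [('wide',(245.8,235.6),(256.3,268.5),.018),('cap',(376.8,145.5),(382.6,178.7),.014),('press',(328.4,217),(321.4,250.5),.012),('mid',(406.4,235.7),(404.7,270.1),.012),('base',(283,137.5),(275,185.5),.015)]:
    A,B=ray(c,a,z),ray(c,b,z); C,y,L=plate(A,B)
    if n=='base': y+=np.arctan2(17,46)
    print(n,np.round(C,4),'yaw %.3f'%y,'L %.4f'%L,'(98.1)', 'r %.3f'%np.hypot(*C[:2]))
    if n=='wide': go(C+[0,0,.2-C[2]],y)
    if n=='base': go(C+[0,0,.25-C[2]],y)
E
```

```text
wide [0.4034 0.2285 0.018 ] yaw -0.009 L 0.0990 (98.1) r 0.464
turn 0.3883  shift x 0.1460 y -0.8560 z 0.0301  t=0.1
cap [ 0.6722 -0.1354  0.014 ] yaw -0.166 L 0.0984 (98.1) r 0.686
press [0.4611 0.0181 0.012 ] yaw -0.535 L 0.0984 (98.1) r 0.461
mid [ 0.4122 -0.2139  0.012 ] yaw -0.390 L 0.0982 (98.1) r 0.464
base [0.6676 0.1567 0.015 ] yaw -0.133 L 0.1425 (98.1) r 0.686
turn 0.5127  shift x 0.3100 y -0.8314 z -0.0199  t=0.1
```

Request:
move_arm([
  [1,[0,0,0],[0,0,0.1025]],
  [1,[0,0,0],[0,0,0.1025]],
  [1,[0,0,0],[0,0,0.1025]],
  [1,[0,0,0],[0,0,0.1025]],
  [1,[0,0,0.01],[0,0,0.1025]],
  [1,[0.01,-0.027,0],[0,0,0]],
  [1,[0.0145,-0.0386,0],[0,0,0]],
  [1,[0.0145,-0.0386,0],[0,0,0]],
  [1,[0.0145,-0.0386,0],[0,0,0]],
  [1,[0.0145,-0.0386,0],[0,0,0]],
])

```text
time: 0.93
eef_pos: [0.3419, -0.4541, 0.2206]
tcp_rot: [0.998, -0.067, -0.0, -0.001]
contact_force: [0.6, -0.1, 0.5]
opening: 0.997
finger_force: 0.0
```

Request:
move_arm([
  [1,[0.0145,-0.0386,0],[0,0,0]],
  [1,[0.0145,-0.0386,0],[0,0,0]],
  [1,[0.0145,-0.0386,0],[0,0,0]],
  [1,[0.0145,-0.0386,0],[0,0,0]],
  [1,[0.0145,-0.0386,0],[0,0,0]],
  [1,[0.0145,-0.0386,0],[0,0,0]],
  [1,[0.0145,-0.0386,0],[0,0,0]],
  [1,[0.0145,-0.0386,0],[0,0,0]],
  [1,[0.0145,-0.0386,0],[0,0,0]],
  [1,[0.0145,-0.0386,0],[0,0,0]],
])

```text
time: 1.77
eef_pos: [0.5368, -0.0905, 0.221]
tcp_rot: [0.998, -0.066, -0.0, -0.0]
contact_force: [1.0, -0.6, -0.5]
opening: 1.0
finger_force: 0.0
```

```bash
python3 - <<'E'
from h import *
go([.6676,.1567,.22],-.133)
E
```

```text
turn 0.0004  shift x 0.0969 y -0.2624 z 0.0010  t=1.8
```

Request:
move_arm([
  [1,[0.0138,-0.0375,0],[0,0,0]],
  [1,[0.0138,-0.0375,0],[0,0,0]],
  [1,[0.0138,-0.0375,0],[0,0,0]],
  [1,[0.0138,-0.0375,0],[0,0,0]],
  [1,[0.0138,-0.0375,0],[0,0,0]],
  [1,[0.0138,-0.0375,0],[0,0,0]],
  [1,[0.0138,-0.0375,0],[0,0,0]],
  [1,[0,0,0],[0,0,0]],
  [1,[0,0,0],[0,0,0]],
  [1,[0,0,0],[0,0,0]],
])

```text
time: 2.6
eef_pos: [0.6665, 0.1547, 0.2204]
tcp_rot: [0.998, -0.066, -0.001, 0.0]
contact_force: [-0.8, -0.6, 0.6]
opening: 1.002
finger_force: 0.0
```

```bash
python3 - <<'E'
from h import *
st=get_state(); img=read_camera('wrist'); cv2.imwrite('pics/w1.png',img[:,:,::-1]); np.save('w1.npy',np.r_[st['eef_pos'],st['tcp_rot']])
print(st['eef_pos'],yaw(st))
E
```

```text
[0.6664704  0.15472099 0.22037301] -0.13208595581667978
```

View pics/w1.png

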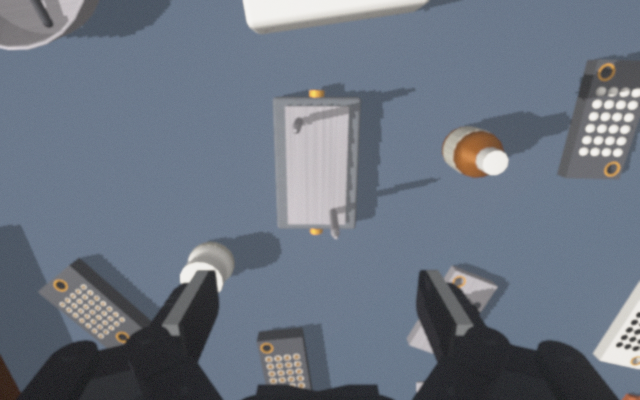

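The wrist view shows the base at (316,163), with its pins near (297,124) and (336,225). I'll zoom in on the pins and the seat corners.

```bash
python3 - <<'E'
from h import *
a=cv2.imread('pics/w1.png')
cv2.imwrite('pics/w1c.png',cv2.resize(a[85:245,262:372],(550,600+200))[:0] if 0 else np.hstack([cv2.resize(a[95:145,275:325],(400,400),interpolation=cv2.INTER_CUBIC),cv2.resize(a[195:245,310:360],(400,400),interpolation=cv2.INTER_CUBIC)]))
p=np.load('w1.npy'); st=dict(eef_pos=p[:3],tcp_rot=p[3:]); c=cam('wrist',st)
img=a[:,:,::-1].copy()
for b in brass(img,8): print(np.round(b,1))
# seat: bright region
g=cv2.cvtColor(a,cv2.COLOR_BGR2GRAY)[100:228,275:360]
m=cv2.inRange(g,140,255); k=max(cv2.findContours(m,cv2.RETR_EXTERNAL,2)[0],key=cv2.contourArea)
box=cv2.boxPoints(cv2.minAreaRect(k))+[275,100]; print(box)
P=np.array([ray(c,q,.024) for q in box]); print(P, np.linalg.norm(np.diff(P,axis=0),axis=1), P.mean(0))
E
```

```text
[630.8 397.5   8.1  42.5]
[266.3 347.7   6.2  88.5]
[122.  336.7   6.8  96. ]
[ 60.3 285.2   7.4 115. ]
[315.4 231.2   5.5  43.5]
[611.6 168.7   8.6 165. ]
[ 472.6  151.5   24.9 1091. ]
[315.7  93.3   7.3  85. ]
[606.1  71.7   9.7 217. ]
[[272.63595128 100.07879639]
 [348.18534851  97.56048965]
 [352.47613525 226.28414154]
 [276.92673492 228.80244446]]
[[0.73640495 0.18732818 0.024     ]
 [0.72946852 0.11738291 0.024     ]
 [0.59943164 0.12610024 0.024     ]
 [0.60697067 0.20533251 0.024     ]] [0.07028837 0.13032874 0.07959014] [0.66806895 0.15903596 0.024     ]
```

View pics/w1c.png

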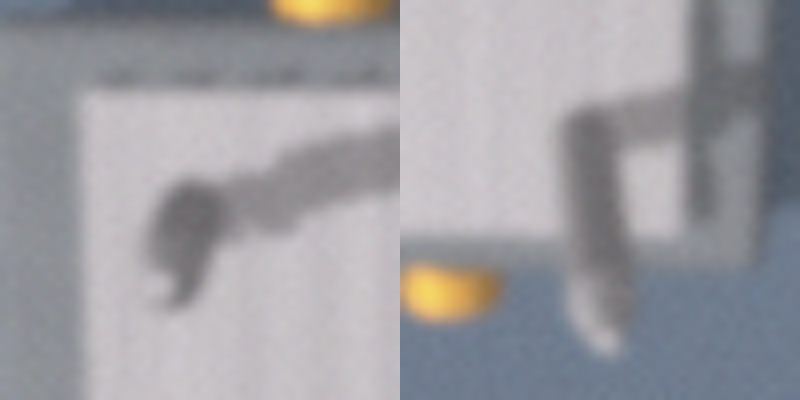

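```bash
python3 - <<'E'
from h import *
p=np.load('w1.npy'); st=dict(eef_pos=p[:3],tcp_rot=p[3:]); c=cam('wrist',st)
A=ray(c,(296.6,131),.086);B=ray(c,(335.2,237.2),.086)
print('tips',A,B,plate(A,B))
print('base',*[ray(c,q,.024) for q in [(298.2,121),(333.4,210)]], plate(*[ray(c,q,.024) for q in [(298.2,121),(333.4,210)]]))
# seat edges by gradient, averaged over rows/cols
g=cv2.cvtColor(cv2.imread('pics/w1.png'),cv2.COLOR_BGR2GRAY).astype(float)
def edge(v,s): 
    d=np.abs(np.diff(v))**2; return s+.5+(d*np.arange(len(d))).sum()/d.sum()
for r in (150,190): print('row',r,edge(g[r-6:r+7,280:292].mean(0),280),edge(g[r-6:r+7,339:350].mean(0),339))
for q in (310,335): print('col',q,edge(g[101:111,q-4:q+5].mean(1),101),edge(g[219:228,q-8:q-2].mean(1),219))
tc=cam('top')
print('block tabs (z .012)',*[ray(c,q,.012) for q in [(315.4,231.2),(315.7,93.3)]])
print(proj(tc,A),proj(tc,B))
E
```

```text
tips [0.71359401 0.16480313 0.086     ] [0.61883225 0.14525012 0.086     ] (array([0.66621313, 0.15502663, 0.086     ]), np.float64(-0.15051452342396776), np.float64(0.09675800741890778))
base [0.71438885 0.16657285 0.024     ] [0.62025555 0.14387468 0.024     ] (array([0.6673222 , 0.15522376, 0.024     ]), np.float64(-0.11738621604392208), np.float64(0.09683121958187076))
row 150 285.4851469315574 347.17925218010873
row 190 286.47790037398124 345.7966312441264
col 310 105.8488587495865 224.06342680199552
col 335 106.28242039699633 224.23749084696118
block tabs (z .012) [0.59354725 0.16625981 0.012     ] [0.73668393 0.14689631 0.012     ]
[273.63981982 140.61016302] [279.62883317 174.82320289]
```

```bash
python3 - <<'E'
from h import *
go([.4034,.2285,.14],-.009)
E
```

```text
turn -0.1242  shift x -0.2637 y -0.0721 z 0.0807  t=2.6
```

Request:
move_arm([
  [1,[0,0,0],[0,0,-0.062]],
  [1,[0,0,0],[0,0,-0.062]],
  [1,[-0.033,-0.009,0],[0,0,0]],
  [1,[-0.033,-0.009,0.01],[0,0,0]],
  [1,[-0.033,-0.009,0.0142],[0,0,0]],
  [1,[-0.033,-0.009,0.0142],[0,0,0]],
  [1,[-0.033,-0.009,0.0142],[0,0,0]],
  [1,[-0.033,-0.009,0.0142],[0,0,0]],
  [1,[-0.033,-0.009,0.0142],[0,0,0]],
  [1,[-0.033,-0.009,0],[0,0,0]],
])

```text
time: 3.48
eef_pos: [0.3999, 0.2273, 0.1373]
tcp_rot: [1.0, -0.006, -0.002, 0.001]
contact_force: [-0.2, 0.4, -0.2]
opening: 1.0
finger_force: 0.0
```

```bash
cat >> h.py <<'E'
def look(name,z,near,n='wrist',amin=40,save=True):
    """rings in the wrist picture near world point, cast on plane z"""
    st=get_state(); img=read_camera(n); c=cam(n,st)
    if save: cv2.imwrite(f'pics/{name}.png',img[:,:,::-1])
    np.save(f'pics/{name}.npy',np.r_[st['eef_pos'],st['tcp_rot']])
    out=[]
    for b in brass(img,amin):
        P=ray(c,b[:2],z)
        if np.hypot(*(P-near)[:2])<.075: out.append(P); print(np.round(b,1),np.round(P,4))
    return out
E
python3 - <<'E'
from h import *
o=look('w2',.018,np.array([.4034,.2285,.018])); print(get_state()['eef_pos'])
if len(o)==2:
    C,y,L=plate(*o); print(C,y,L); go(C,y)
E
```

```text
[334.3 240.4   9.4 240.5] [0.3576 0.2136 0.018 ]
[290.9 127.1  10.8 336.5] [0.4501 0.2461 0.018 ]
[0.39435992 0.22842002 0.13671395]
[0.40385943 0.22984301 0.018     ] -0.016208311239122697 0.09810091504303785
turn 0.0070  shift x 0.0095 y -0.0016 z 0.1187  t=3.5
```

View pics/w2.png

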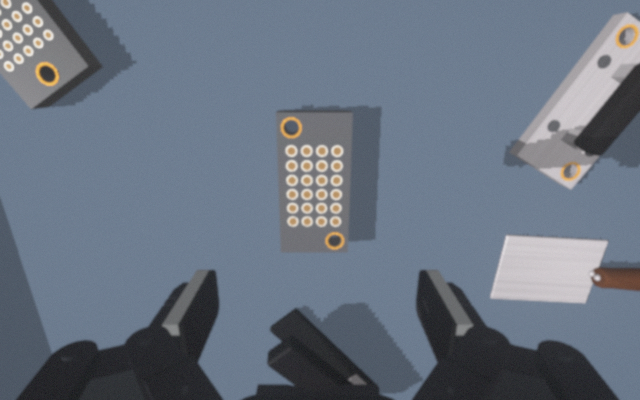

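Wide plate confirmed: ring spacing is 98.1 mm and the holes are on the diagonal at (291,127) and (334,240). I'll descend partway and let it settle.

Request:
move_arm([
  [1,[0,0,0.01],[0,0,0.007]],
  [1,[0,0,0.02],[0,0,0]],
  [1,[0,0,0.02],[0,0,0]],
  [1,[0,0,0.02],[0,0,0]],
  [1,[0,0,0.01],[0,0,0]],
  [1,[0,0,0],[0,0,0]],
  [1,[0,0,0],[0,0,0]],
  [1,[0,0,0],[0,0,0]],
  [1,[0,0,0],[0,0,0]],
  [1,[0,0,0],[0,0,0]],
])

```text
time: 4.37
eef_pos: [0.4046, 0.2293, 0.0616]
tcp_rot: [1.0, -0.008, 0.001, -0.0]
contact_force: [-0.2, -1.2, -0.4]
opening: 1.003
finger_force: 0.0
```

```bash
python3 - <<'E'
from h import *
o=look('w3',.018,np.array([.4034,.2285,.018])); print(get_state()['eef_pos'])
if len(o)==2:
    C,y,L=plate(*o); print(C,y,L); go([*C[:2],0],y)
E
```

```text
[344.  301.3  12.5 404.5] [0.3577 0.2134 0.018 ]
[285.  155.9  14.8 628.5] [0.4501 0.2461 0.018 ]
[0.40442117 0.2292824  0.06137419]
[0.40391877 0.2297923  0.018     ] -0.013795686816002739 0.09803020485238603
turn -0.0019  shift x -0.0005 y -0.0005 z 0.0614  t=4.4
```

Request:
move_arm([
  [1,[0,0,0.015],[0,0,0]],
  [1,[0,0,0.02],[0,0,0]],
  [1,[0,0,0.016],[0,0,0]],
  [1,[0,0,0.01],[0,0,0]],
  [1,[0,0,0],[0,0,0]],
  [1,[0,0,0],[0,0,0]],
  [0.5,[0,0,0],[0,0,0]],
  [0.5,[0,0,0],[0,0,0]],
  [0.5,[0,0,0],[0,0,0]],
  [0.5,[0,0,0],[0,0,0]],
], grip_force=60)

```text
time: 5.25
eef_pos: [0.405, 0.2296, 0.0009]
tcp_rot: [1.0, -0.008, 0.001, -0.001]
contact_force: [-1.5, 0.2, 5.9]
opening: 0.64
finger_force: 65.7
```

Request:
move_arm([
  [0.5,[0,0,0],[0,0,0]],
  [0.5,[0,0,0],[0,0,0]],
  [0.5,[0,0,0],[0,0,0]],
  [0.5,[0,0,-0.01],[0,0,0]],
  [0.5,[0,0,-0.02],[0,0,0]],
  [0.5,[0,0,-0.03],[0,0,0]],
  [0.5,[0,0,-0.03],[0,0,0]],
  [0.5,[0,0,-0.02],[0,0,0]],
  [0.5,[0,0,0],[0,0,0]],
  [0.5,[0,0,0],[0,0,0]],
])

```text
time: 6.08
eef_pos: [0.4038, 0.2291, 0.11]
tcp_rot: [1.0, -0.008, 0.001, -0.0]
contact_force: [-0.6, -0.9, -3.5]
opening: 0.637
finger_force: 64.9
```

```bash
python3 - <<'E'
from h import *
st=get_state(); print(st['eef_pos'],yaw(st),st['opening'],st['finger_force'])
look('w4',st['eef_pos'][2]+.018,st['eef_pos']); go([.6667,.1552,.12],-.134)
E
```

```text
[0.40381052 0.22910945 0.110022  ] -0.015657252147046104 0.6365725199426697 64.85141158103943
[354.  374.9  17.  230. ] [0.361  0.2132 0.128 ]
[356.  350.3   5.2  65. ] [0.3749 0.2126 0.128 ]
[330.  350.4   5.2  64. ] [0.375 0.224 0.128]
[304.1 350.2   5.2  63. ] [0.3753 0.2354 0.128 ]
[278.2 350.3   5.4  62.5] [0.3754 0.2469 0.128 ]
[357.  329.    5.4  70. ] [0.3863 0.2124 0.128 ]
[330.4 329.    5.6  70. ] [0.3865 0.2239 0.128 ]
[304.  329.    5.4  71. ] [0.3866 0.2352 0.128 ]
[277.2 329.    5.6  70. ] [0.3868 0.2467 0.128 ]
[358.  306.5   5.6  75.5] [0.3977 0.2123 0.128 ]
[330.9 306.5   5.3  69. ] [0.3979 0.2236 0.128 ]
[303.6 306.5   5.7  77.5] [0.398  0.2351 0.128 ]
[276.2 306.5   5.6  76.5] [0.3982 0.2465 0.128 ]
[358.9 282.7   6.   82. ] [0.4092 0.2121 0.128 ]
[331.2 282.7   5.7  80.5] [0.4094 0.2235 0.128 ]
[303.2 282.7   5.8  80. ] [0.4095 0.2349 0.128 ]
[275.3 282.7   5.8  82.5] [0.4097 0.2463 0.128 ]
[360.2 257.9   6.1  92. ] [0.4206 0.2119 0.128 ]
[331.5 258.1   5.9  89. ] [0.4207 0.2233 0.128 ]
[302.5 257.9   5.9  90. ] [0.4209 0.2349 0.128 ]
[274.  258.    6.3  98.5] [0.4211 0.2462 0.128 ]
[361.2 231.6   6.3 106.5] [0.432  0.2118 0.128 ]
[331.9 231.5   6.3 109. ] [0.4322 0.2232 0.128 ]
[302.2 231.6   6.3 106.5] [0.4323 0.2347 0.128 ]
[272.9 231.6   6.3 107.5] [0.4325 0.246  0.128 ]
[ 271.7  188.9   21.2 1256. ] [0.4498 0.2455 0.128 ]
turn 0.1183  shift x 0.2716 y 0.0376 z -0.0117  t=6.1
```

View pics/w4.png

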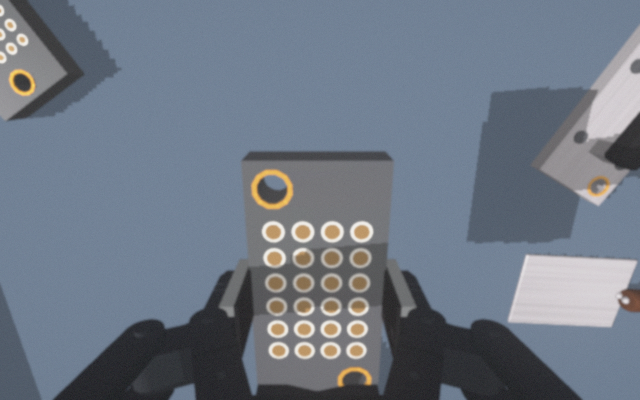

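Gripped level and square, and the plate centre matches the TCP. Moving over the base.

Request:
move_arm([
  [0.5,[0,0,-0.006],[0,0,0.059]],
  [0.5,[0,0,-0.006],[0,0,0.059]],
  [0.5,[0.03,0.0042,0],[0,0,0]],
  [0.5,[0.04,0.0055,0],[0,0,0]],
  [0.5,[0.04,0.0055,0],[0,0,0]],
  [0.5,[0.04,0.0055,0],[0,0,0]],
  [0.5,[0.04,0.0055,0],[0,0,0]],
  [0.5,[0.04,0.0055,0],[0,0,0]],
  [0.5,[0.03,0.0042,0],[0,0,0]],
  [0.5,[0.0116,0.0017,0],[0,0,0]],
])

```text
time: 6.97
eef_pos: [0.6699, 0.1532, 0.1173]
tcp_rot: [0.998, -0.068, -0.001, 0.001]
contact_force: [-0.5, -0.5, -2.2]
opening: 0.635
finger_force: 64.8
```

Request:
move_arm([
  [0.5,[0,0,0],[0,0,0]],
  [0.5,[0,0,0],[0,0,0]],
  [0.5,[0,0,0],[0,0,0]],
  [0.5,[0,0,0],[0,0,0]],
  [0.5,[0,0,0],[0,0,0]],
  [0.5,[0,0,0],[0,0,0]],
  [0.5,[0,0,0],[0,0,0]],
  [0.5,[0,0,0],[0,0,0]],
  [0.5,[0,0,0],[0,0,0]],
  [0.5,[0,0,0],[0,0,0]],
])

```text
time: 7.8
eef_pos: [0.6677, 0.1557, 0.1215]
tcp_rot: [0.998, -0.067, 0.0, -0.0]
contact_force: [0.7, -0.6, -3.1]
opening: 0.632
finger_force: 64.7
```

```bash
python3 - <<'E'
from h import *
st=get_state(); print(st['eef_pos'],yaw(st)); go([.6667,.1552,.11],-.134)
a=read_camera('wrist'); c=cam('wrist',st); b=read_camera('top'); s=read_camera('scene')
for n,x in (('w5',a),('t5',b),('s5',s)): cv2.imwrite(f'pics/{n}.png',x[:,:,::-1])
np.save('pics/w5.npy',np.r_[st['eef_pos'],st['tcp_rot']])
x=cv2.resize(a[110:270,217:417],(800,640))[:600]
cv2.imwrite('pics/w5c.png',x[:,:,::-1])
E
```

```text
[0.66772687 0.15565959 0.12152321] -0.1336123635293519
turn 0.0004  shift x -0.0010 y 0.0006 z 0.0115  t=7.8
```

View pics/w5c.png

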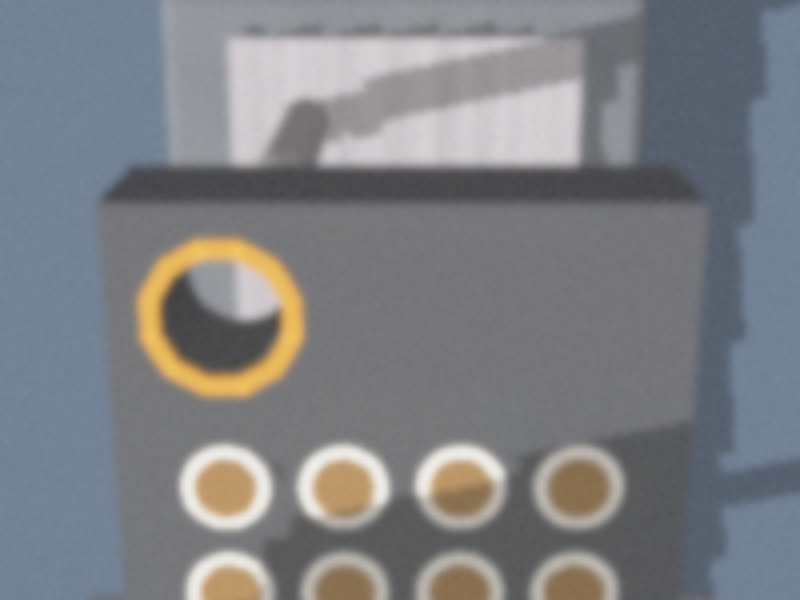

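```bash
python3 - <<'E'
from h import *
p=np.load('pics/w5.npy'); c=cam('wrist',dict(eef_pos=p[:3],tcp_rot=p[3:]))
g=cv2.cvtColor(cv2.imread('pics/w5.png'),cv2.COLOR_BGR2GRAY).astype(float)
def edge(v,s):
    d=np.abs(np.diff(v))**2; return s+.5+(d*np.arange(len(d))).sum()/d.sum()
l=edge(g[125:148,268:281].mean(0),268); r=edge(g[135:148,357:367].mean(0),357); t=edge(g[114:128,280:345].mean(1),114)
print(l,r,t)
A=ray(c,(l,t),.024);B=ray(c,(r,t),.024); print(A,B,np.linalg.norm(A-B)) 
yw=-.134; ex=np.array([np.cos(yw),np.sin(yw)]); m=(A+B)[:2]/2
Lm=ray(c,(l,137),.024);Rm=ray(c,(r,141),.024); print('mid y line',(Lm+Rm)/2,np.linalg.norm(Lm-Rm),'center',m-.06*ex)
P=ray(c,(217+307/4,110+120/4),.024); print('pin',P,'expect centre',P[:2]-R.from_euler('z',yw).as_matrix()[:2,:2]@[.046,.017])
E
```

```text
273.9261761239919 361.7268359929819 119.05432562798782
[0.729828   0.17682717 0.024     ] [0.72205689 0.11845971 0.024     ] 0.058882509278720026
mid y line [0.71269624 0.14934169 0.024     ] 0.06004665200935106 center [0.66648032 0.1556594 ]
pin [0.71420201 0.16580585 0.024     ] expect centre [0.66634319 0.15510382]
```

Request:
move_arm([
  [0.5,[-0.0012,0.0005,0.005],[0,0,0]],
  [0.5,[0,0,0.01],[0,0,0]],
  [0.5,[0,0,0.01],[0,0,0]],
  [0.5,[0,0,0.008],[0,0,0]],
  [0.5,[0,0,0.006],[0,0,0]],
  [0.5,[0,0,0.006],[0,0,0]],
  [0.5,[0,0,0.005],[0,0,0]],
  [0.5,[0,0,0],[0,0,0]],
  [0.5,[0,0,0],[0,0,0]],
  [0.5,[0,0,0],[0,0,0]],
])

```text
time: 8.78
eef_pos: [0.6669, 0.1553, 0.0718]
tcp_rot: [0.998, -0.067, 0.0, -0.0]
contact_force: [0.4, 0.6, -1.9]
opening: 0.639
finger_force: 64.8
```

```bash
python3 - <<'E'
from h import *
st=get_state(); print(st['wrist_torque'],st['contact_force']); go([.6665,.1553,.025],-.1335)
E
```

```text
[-0.00511503  0.02505967  0.02818846] [ 0.35453607  0.57769991 -1.91803691]
turn -0.0002  shift x -0.0004 y 0.0000 z 0.0468  t=8.8
```

On the pins with no side force. Continuing down.

Request:
move_arm([
  [0.5,[0,0,0.006],[0,0,0]],
  [0.5,[0,0,0.008],[0,0,0]],
  [0.5,[0,0,0.008],[0,0,0]],
  [0.5,[0,0,0.008],[0,0,0]],
  [0.5,[0,0,0.006],[0,0,0]],
  [0.5,[0,0,0.004],[0,0,0]],
  [0.5,[0,0,0.003],[0,0,0]],
  [0.5,[0,0,0.002],[0,0,0]],
  [0.5,[0,0,0],[0,0,0]],
  [0.5,[0,0,0],[0,0,0]],
])

```text
time: 9.62
eef_pos: [0.6667, 0.1553, 0.0265]
tcp_rot: [0.998, -0.067, 0.0, -0.0]
contact_force: [0.7, -0.3, -2.9]
opening: 0.637
finger_force: 64.8
```

Request:
move_arm([
  [0.5,[0,0,0.001],[0,0,0]],
  [0.5,[0,0,0.0008],[0,0,0]],
  [0.5,[0,0,0],[0,0,0]],
  [0.5,[0,0,0],[0,0,0]],
  [0.75,[0,0,0],[0,0,0]],
  [0.85,[0,0,0],[0,0,0]],
  [0.9,[0,0,0],[0,0,0]],
  [0.9,[0,0,-0.01],[0,0,0]],
  [1,[0,0,-0.02],[0,0,0]],
  [1,[0,0,-0.03],[0,0,0]],
])

```text
time: 10.45
eef_pos: [0.6643, 0.155, 0.0825]
tcp_rot: [0.998, -0.067, -0.003, 0.0]
contact_force: [0.9, -0.1, -1.1]
opening: 1.001
finger_force: 0.0
```

Request:
move_arm([
  [1,[0,0,-0.035],[0,0,0]],
  [1,[0,0,-0.025],[0,0,0]],
  [1,[0,0,-0.015],[0,0,0]],
  [1,[0,0,0],[0,0,0]],
  [1,[0,0,0],[0,0,0]],
  [1,[0,0,0],[0,0,0]],
  [1,[0,0,0],[0,0,0]],
  [1,[0,0,0],[0,0,0]],
  [1,[0,0,0],[0,0,0]],
  [1,[0,0,0],[0,0,0]],
])

```text
time: 11.28
eef_pos: [0.666, 0.1552, 0.1583]
tcp_rot: [0.998, -0.067, -0.001, 0.0]
contact_force: [0.8, -0.1, 0.9]
opening: 1.001
finger_force: 0.0
```

```bash
python3 - <<'E'
from h import *
st=get_state(); o=look('w6',.042,np.array([.6665,.1553,0]),amin=120)
go([.4122,-.2139,.14],-.39)
E
```

```text
[316.2  95.9   8.9 129. ] [0.738  0.1464 0.042 ]
turn 0.2563  shift x -0.0946 y 0.4380 z 0.0186  t=11.3
```

View pics/w6.png

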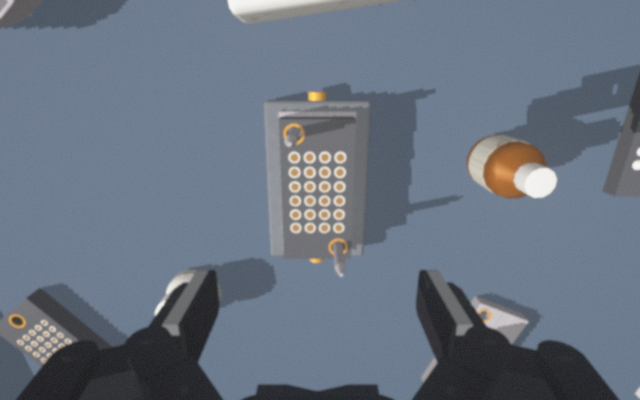

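Body plate is seated, with the pins standing through both rings at (293,134) and (338,247). Next is the middle plate.

Request:
move_arm([
  [1,[0,0,0],[0,0,0.0854]],
  [1,[0,0,0],[0,0,0.0854]],
  [1,[0,0,0],[0,0,0.0855]],
  [1,[-0.0058,0.027,0],[0,0,0]],
  [1,[-0.0083,0.0385,0],[0,0,0]],
  [1,[-0.0083,0.0385,0],[0,0,0]],
  [1,[-0.0083,0.0385,0],[0,0,0]],
  [1,[-0.0083,0.0385,0],[0,0,0]],
  [1,[-0.0083,0.0385,0],[0,0,0]],
  [1,[-0.0083,0.0385,0],[0,0,0]],
])

```text
time: 12.17
eef_pos: [0.5158, -0.0634, 0.1596]
tcp_rot: [0.981, -0.193, 0.0, 0.0]
contact_force: [0.3, 0.1, -0.2]
opening: 1.001
finger_force: 0.0
```

Request:
move_arm([
  [1,[-0.0083,0.0385,0],[0,0,0]],
  [1,[-0.0083,0.0385,0],[0,0,0]],
  [1,[-0.0083,0.0385,0.01],[0,0,0]],
  [1,[-0.0083,0.0385,0.01],[0,0,0]],
  [1,[-0.0055,0.026,0.02],[0,0,0]],
  [1,[0,0,0.02],[0,0,0]],
  [1,[0,0,0],[0,0,0]],
  [1,[0,0,0],[0,0,0]],
  [1,[0,0,0],[0,0,0]],
  [1,[0,0,0],[0,0,0]],
])

```text
time: 13.0
eef_pos: [0.414, -0.214, 0.101]
tcp_rot: [0.981, -0.193, 0.001, 0.001]
contact_force: [0.1, -0.7, -0.2]
opening: 0.996
finger_force: 0.0
```

```bash
python3 - <<'E'
from h import *
st=get_state(); print(st['eef_pos'],yaw(st))
o=look('w7',.012,np.array([.4122,-.2139,0]),amin=120)
if len(o)==2:
    C,y,L=plate(*o); print(C,y,L); go([*C[:2],-.004],y)
E
```

```text
[ 0.41402348 -0.21402633  0.10097176] -0.3884655545635889
[340.  266.2   9.2 219. ] [ 0.3631 -0.2117  0.012 ]
[291.2 143.6  10.7 331.5] [ 0.4611 -0.2146  0.012 ]
[ 0.41214227 -0.21316983  0.012     ] -0.38404981866384436 0.09803774098893588
turn -0.0043  shift x -0.0020 y -0.0001 z 0.1050  t=13.1
```

Request:
move_arm([
  [1,[-0.002,0,0.01],[0,0,-0.0043]],
  [1,[0,0,0.02],[0,0,0]],
  [1,[0,0,0.025],[0,0,0]],
  [1,[0,0,0.025],[0,0,0]],
  [1,[0,0,0.015],[0,0,0]],
  [1,[0,0,0.008],[0,0,0]],
  [1,[0,0,0],[0,0,0]],
  [1,[0,0,0],[0,0,0]],
  [1,[0,0,0],[0,0,0]],
  [1,[0,0,0],[0,0,0]],
])

```text
time: 13.88
eef_pos: [0.412, -0.214, -0.0021]
tcp_rot: [0.981, -0.192, 0.001, 0.001]
contact_force: [0.2, 0.7, -0.5]
opening: 0.999
finger_force: 0.0
```

```bash
python3 - <<'E'
from h import *
go([.41214,-.21317,-.004],-.384)
E
```

```text
turn -0.0014  shift x -0.0001 y -0.0008 z 0.0019  t=13.9
```

Request:
move_arm([
  [0.5,[0,0,0.001],[0,0,0]],
  [0.5,[0,0,0],[0,0,0]],
  [0.5,[0,0,0],[0,0,0]],
  [0.5,[0,0,0],[0,0,0]],
  [0.5,[0,0,0],[0,0,0]],
  [0.5,[0,0,0],[0,0,0]],
  [0.5,[0,0,0],[0,0,0]],
  [0.5,[0,0,0],[0,0,0]],
  [0.5,[0,0,0],[0,0,0]],
  [0.5,[0,0,0],[0,0,0]],
], grip_force=50)

```text
time: 14.72
eef_pos: [0.4116, -0.2138, -0.0036]
tcp_rot: [0.981, -0.192, 0.001, 0.0]
contact_force: [-1.0, 0.1, 7.5]
opening: 0.643
finger_force: 54.1
```

Request:
move_arm([
  [0.5,[0,0,-0.01],[0,0,0]],
  [0.5,[0,0,-0.02],[0,0,0]],
  [0.5,[0,0,-0.03],[0,0,0]],
  [0.5,[0,0,-0.03],[0,0,0]],
  [0.5,[0,0,-0.025],[0,0,0]],
  [0.5,[0,0,-0.01],[0,0,0]],
  [0.5,[0,0,0],[0,0,0]],
  [0.5,[0,0,0],[0,0,0]],
  [0.5,[0,0,0],[0,0,0]],
  [0.5,[0,0,0],[0,0,0]],
])

```text
time: 15.55
eef_pos: [0.4097, -0.2122, 0.1183]
tcp_rot: [0.981, -0.192, -0.002, -0.001]
contact_force: [0.1, -0.3, -1.0]
opening: 0.644
finger_force: 53.4
```

```bash
python3 - <<'E'
from h import *
st=get_state(); print(st['eef_pos'],yaw(st),st['contact_force'])
o=look('w8',st['eef_pos'][2]+.015,st['eef_pos'],amin=220)
go([.6665,.1553,.13],-.1335)
E
```

```text
[ 0.40965834 -0.21222189  0.11827088] -0.3857447604099812 [ 0.11264603 -0.30480349 -0.97340892]
[ 272.   183.8   19.8 1109. ] [ 0.4596 -0.2139  0.1333]
turn -0.2523  shift x 0.2055 y -0.3986 z -0.0116  t=15.6
```

View pics/w8.png

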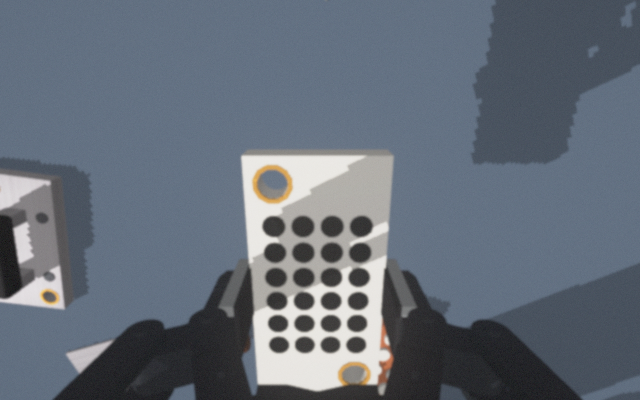

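Middle plate is gripped square, with the ring at (272,184). Moving to the base.

Request:
move_arm([
  [0.5,[0,0,-0.006],[0,0,-0.084]],
  [0.5,[0,0,-0.006],[0,0,-0.084]],
  [0.5,[0,0,0],[0,0,-0.0843]],
  [0.5,[0.01,-0.02,0],[0,0,0]],
  [0.5,[0.0186,-0.0362,0],[0,0,0]],
  [0.5,[0.0186,-0.0362,0],[0,0,0]],
  [0.5,[0.0186,-0.0362,0],[0,0,0]],
  [0.5,[0.0186,-0.0362,0],[0,0,0]],
  [0.5,[0.0186,-0.0362,0],[0,0,0]],
  [0.5,[0.0186,-0.0362,0],[0,0,0]],
])

```text
time: 16.43
eef_pos: [0.5631, 0.0077, 0.1309]
tcp_rot: [0.998, -0.067, -0.001, -0.0]
contact_force: [0.1, -0.8, -0.3]
opening: 0.641
finger_force: 53.4
```

Request:
move_arm([
  [0.5,[0.0186,-0.0362,0],[0,0,0]],
  [0.5,[0.0186,-0.0362,0],[0,0,0]],
  [0.5,[0.0186,-0.0362,0],[0,0,0]],
  [0.5,[0.0186,-0.0362,0],[0,0,0]],
  [0.5,[0.009,-0.0166,0],[0,0,0]],
  [0.5,[0,0,0],[0,0,0]],
  [0.5,[0,0,0],[0,0,0]],
  [0.5,[0,0,0],[0,0,0]],
  [0.5,[0,0,0],[0,0,0]],
  [0.5,[0,0,0],[0,0,0]],
])

```text
time: 17.27
eef_pos: [0.6665, 0.1533, 0.1321]
tcp_rot: [0.998, -0.067, -0.001, 0.0]
contact_force: [0.3, -0.1, -1.1]
opening: 0.64
finger_force: 53.4
```

```bash
python3 - <<'E'
from h import *
print(get_state()['eef_pos']); go([.6658,.1554,.07],-.1335)
E
```

```text
[0.6664792  0.15328259 0.13212822]
turn -0.0015  shift x -0.0010 y -0.0020 z 0.0621  t=17.3
```

Request:
move_arm([
  [0.5,[-0.001,-0.002,0.01],[0,0,-0.0015]],
  [0.5,[0,0,0.012],[0,0,0]],
  [0.5,[0,0,0.012],[0,0,0]],
  [0.5,[0,0,0.008],[0,0,0]],
  [0.5,[0,0,0.006],[0,0,0]],
  [0.5,[0,0,0.006],[0,0,0]],
  [0.5,[0,0,0.005],[0,0,0]],
  [0.5,[0,0,0],[0,0,0]],
  [0.5,[0,0,0],[0,0,0]],
  [0.5,[0,0,0],[0,0,0]],
])

```text
time: 18.1
eef_pos: [0.6668, 0.1567, 0.0741]
tcp_rot: [0.998, -0.066, 0.001, -0.0]
contact_force: [0.5, 0.3, -1.6]
opening: 0.642
finger_force: 53.4
```

```bash
python3 - <<'E'
from h import *
print(get_state()['contact_force'],get_state()['wrist_torque']); go([.6658,.1554,.039],-.1335)
E
```

```text
[ 0.51381545  0.3069633  -1.59809917] [ 0.01505143 -0.00837266  0.03537213]
turn 0.0017  shift x -0.0008 y 0.0015 z 0.0351  t=18.1
```

Request:
move_arm([
  [0.5,[-0.0006,0.0012,0.002],[0,0,0.001]],
  [0.5,[0,0,0.005],[0,0,0]],
  [0.5,[0,0,0.006],[0,0,0]],
  [0.5,[0,0,0.006],[0,0,0]],
  [0.5,[0,0,0.005],[0,0,0]],
  [0.5,[0,0,0.005],[0,0,0]],
  [0.5,[0,0,0.004],[0,0,0]],
  [0.5,[0,0,0.001],[0,0,0]],
  [0.5,[0,0,0],[0,0,0]],
  [0.5,[0,0,0],[0,0,0]],
])

```text
time: 18.93
eef_pos: [0.6657, 0.1556, 0.0396]
tcp_rot: [0.998, -0.066, 0.0, -0.0]
contact_force: [-1.0, -1.3, -2.2]
opening: 0.636
finger_force: 53.4
```

Underside is about 1 mm above the body plate. Lower slightly, release and rise.

Request:
move_arm([
  [0.5,[0,0,0.0006],[0,0,0]],
  [0.5,[0,0,0],[0,0,0]],
  [0.5,[0,0,0],[0,0,0]],
  [0.75,[0,0,0],[0,0,0]],
  [0.85,[0,0,0],[0,0,0]],
  [0.9,[0,0,0],[0,0,0]],
  [0.9,[0,0,0],[0,0,0]],
  [0.9,[0,0,-0.01],[0,0,0]],
  [1,[0,0,-0.02],[0,0,0]],
  [1,[0,0,-0.03],[0,0,0]],
])

```text
time: 19.77
eef_pos: [0.6633, 0.1553, 0.0966]
tcp_rot: [0.998, -0.066, -0.003, 0.0]
contact_force: [0.3, -0.0, 0.2]
opening: 0.998
finger_force: 0.0
```

Request:
move_arm([
  [1,[0,0,-0.035],[0,0,0]],
  [1,[0,0,-0.02],[0,0,0]],
  [1,[0,0,-0.005],[0,0,0]],
  [1,[0,0,0],[0,0,0]],
  [1,[0,0,0],[0,0,0]],
  [1,[0,0,0],[0,0,0]],
  [1,[0,0,0],[0,0,0]],
  [1,[0,0,0],[0,0,0]],
  [1,[0,0,0],[0,0,0]],
  [1,[0,0,0],[0,0,0]],
])

```text
time: 20.6
eef_pos: [0.6653, 0.1555, 0.158]
tcp_rot: [0.998, -0.066, -0.001, 0.0]
contact_force: [0.5, -0.5, -0.8]
opening: 0.998
finger_force: 0.0
```

```bash
python3 - <<'E'
from h import *
o=look('w9',.054,np.array([.6665,.1553,0]),amin=100)
go([.6722,-.1354,.11],-.166)
E
```

```text
[316.4  95.1   8.9 123.5] [0.7385 0.1465 0.054 ]
turn 0.0331  shift x 0.0547 y 0.2858 z 0.0484  t=20.6
```

View pics/w9.png

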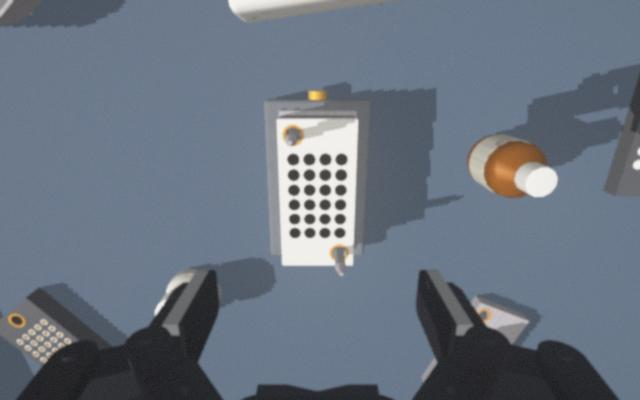

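Middle plate is seated. Next is the cap plate, staying high over the bottle.

Request:
move_arm([
  [1,[0,0,0],[0,0,0.0331]],
  [1,[0.005,0.025,0],[0,0,0]],
  [1,[0.007,0.037,0],[0,0,0]],
  [1,[0.007,0.037,0],[0,0,0]],
  [1,[0.007,0.037,0],[0,0,0]],
  [1,[0.007,0.037,0],[0,0,0]],
  [1,[0.007,0.037,0],[0,0,0]],
  [1,[0.007,0.037,0],[0,0,0]],
  [1,[0.0055,0.027,0],[0,0,0]],
  [1,[0.002,0.012,0],[0,0,0]],
])

```text
time: 21.48
eef_pos: [0.6721, -0.1396, 0.1591]
tcp_rot: [0.996, -0.085, 0.0, 0.001]
contact_force: [0.2, 0.6, 0.5]
opening: 1.001
finger_force: 0.0
```

Request:
move_arm([
  [1,[0,0,0.01],[0,0,0]],
  [1,[0,0,0.02],[0,0,0]],
  [1,[0,0,0.015],[0,0,0]],
  [1,[0,0,0.008],[0,0,0]],
  [1,[0,0,0],[0,0,0]],
  [1,[0,0,0],[0,0,0]],
  [1,[0,0,0],[0,0,0]],
  [1,[0,0,0],[0,0,0]],
  [1,[0,0,0],[0,0,0]],
  [1,[0,0,0],[0,0,0]],
])

```text
time: 22.32
eef_pos: [0.6726, -0.1356, 0.107]
tcp_rot: [0.997, -0.083, 0.001, 0.0]
contact_force: [-0.2, 0.4, -0.6]
opening: 1.001
finger_force: 0.0
```

```bash
python3 - <<'E'
from h import *
st=get_state(); print(st['eef_pos'],yaw(st))
o=look('w10',.014,np.array([.6722,-.1354,0]),amin=120)
if len(o)==2:
    C,y,L=plate(*o); print(C,y,L); go([*C[:2],-.003],y)
E
```

```text
[ 0.67263943 -0.13560669  0.1069734 ] -0.16588410018881702
[338.5 262.   10.1 277. ] [ 0.624  -0.1438  0.014 ]
[290.2 140.7  11.8 399. ] [ 0.7201 -0.125   0.014 ]
[ 0.67205682 -0.13438937  0.014     ] -0.16102825731722525 0.09800015775359355
turn -0.0050  shift x -0.0006 y -0.0012 z 0.1098  t=22.4
```

Request:
move_arm([
  [1,[-0.0006,-0.0012,0.01],[0,0,-0.005]],
  [1,[0,0,0.02],[0,0,0]],
  [1,[0,0,0.025],[0,0,0]],
  [1,[0,0,0.025],[0,0,0]],
  [1,[0,0,0.017],[0,0,0]],
  [1,[0,0,0.01],[0,0,0]],
  [1,[0,0,0],[0,0,0]],
  [1,[0,0,0],[0,0,0]],
  [1,[0,0,0],[0,0,0]],
  [1,[0,0,0],[0,0,0]],
])

```text
time: 23.2
eef_pos: [0.6731, -0.1347, 0.001]
tcp_rot: [0.997, -0.08, 0.002, 0.0]
contact_force: [0.4, -0.5, 0.3]
opening: 1.001
finger_force: 0.0
```

```bash
python3 - <<'E'
from h import *
go([.67206,-.1344,-.003],-.161)
E
```

```text
turn 0.0001  shift x -0.0011 y -0.0002 z 0.0040  t=23.2
```

Request:
move_arm([
  [1,[-0.0005,0,0.002],[0,0,0]],
  [1,[0,0,0],[0,0,0]],
  [0.5,[0,0,0],[0,0,0]],
  [0.5,[0,0,0],[0,0,0]],
  [0.5,[0,0,0],[0,0,0]],
  [0.5,[0,0,0],[0,0,0]],
  [0.5,[0,0,0],[0,0,0]],
  [0.5,[0,0,0],[0,0,0]],
  [0.5,[0,0,0],[0,0,0]],
  [0.5,[0,0,0],[0,0,0]],
], grip_force=60)

```text
time: 24.03
eef_pos: [0.6718, -0.1344, -0.0024]
tcp_rot: [0.997, -0.08, 0.001, 0.0]
contact_force: [-0.9, 0.2, 4.7]
opening: 0.636
finger_force: 67.4
```

Request:
move_arm([
  [0.5,[0,0,-0.01],[0,0,0]],
  [0.5,[0,0,-0.02],[0,0,0]],
  [0.5,[0,0,-0.035],[0,0,0]],
  [0.5,[0,0,-0.035],[0,0,0]],
  [0.5,[0,0,-0.03],[0,0,0]],
  [0.5,[0,0,-0.01],[0,0,0]],
  [0.5,[0,0,0],[0,0,0]],
  [0.5,[0,0,0],[0,0,0]],
  [0.5,[0,0,0],[0,0,0]],
  [0.5,[0,0,0],[0,0,0]],
])

```text
time: 24.87
eef_pos: [0.6692, -0.1335, 0.133]
tcp_rot: [0.997, -0.08, -0.003, -0.001]
contact_force: [-0.1, 0.5, -1.5]
opening: 0.637
finger_force: 66.9
```

```bash
python3 - <<'E'
from h import *
st=get_state(); print(st['eef_pos'],yaw(st),st['contact_force'])
o=look('w11',st['eef_pos'][2]+.015,st['eef_pos'],amin=180)
y=yaw(st)
for P in o:
    d=(P-st['eef_pos'])[:2]; print('tool',np.cos(y)*d[0]+np.sin(y)*d[1],np.sin(y)*d[0]-np.cos(y)*d[1])
go([.6665,.1553,.14],-.1335)
E
```

```text
[ 0.66920875 -0.13345702  0.1329637 ] -0.16101353208350264 [-0.13700063  0.53280321 -1.48733516]
[353.6 373.5  17.  285. ] [ 0.6221 -0.1429  0.148 ]
[ 272.   184.4   21.  1264. ] [ 0.7182 -0.1239  0.148 ]
tool -0.0450185308029809 0.0168738429460304
tool 0.04679721878489399 -0.017247356668716046
turn -0.0276  shift x -0.0415 y -0.2859 z -0.0066  t=24.9
```

View pics/w11.png

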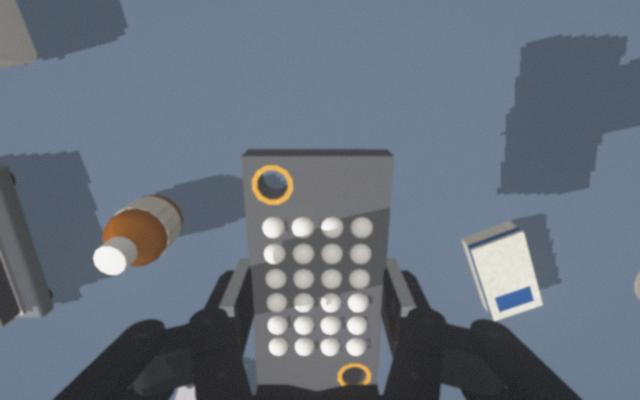

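Request:
move_arm([
  [0.5,[0,0,-0.005],[0,0,-0.0276]],
  [0.5,[-0.003,-0.02,0],[0,0,0]],
  [0.5,[-0.0054,-0.037,0],[0,0,0]],
  [0.5,[-0.0054,-0.037,0],[0,0,0]],
  [0.5,[-0.0054,-0.037,0],[0,0,0]],
  [0.5,[-0.0054,-0.037,0],[0,0,0]],
  [0.5,[-0.0054,-0.037,0],[0,0,0]],
  [0.5,[-0.0054,-0.037,0],[0,0,0]],
  [0.5,[-0.0045,-0.03,0],[0,0,0]],
  [0.5,[-0.0023,-0.0139,0],[0,0,0]],
])

```text
time: 25.75
eef_pos: [0.666, 0.1588, 0.14]
tcp_rot: [0.998, -0.065, -0.002, -0.0]
contact_force: [-0.3, 1.0, -2.2]
opening: 0.632
finger_force: 66.8
```

Request:
move_arm([
  [0.5,[0,0,0.01],[0,0,0]],
  [0.5,[0,0,0.01],[0,0,0]],
  [0.5,[0,0,0.005],[0,0,0]],
  [0.5,[0,0,0],[0,0,0]],
  [0.5,[0,0,0],[0,0,0]],
  [0.5,[0,0,0],[0,0,0]],
  [0.5,[0,0,0],[0,0,0]],
  [0.5,[0,0,0],[0,0,0]],
  [0.5,[0,0,0],[0,0,0]],
  [0.5,[0,0,0],[0,0,0]],
])

```text
time: 26.58
eef_pos: [0.6676, 0.1547, 0.1174]
tcp_rot: [0.998, -0.067, 0.0, -0.0]
contact_force: [-0.3, 0.6, -1.3]
opening: 0.635
finger_force: 66.8
```

```bash
python3 - <<'E'
from h import *
print(get_state()['eef_pos']); go([.6658,.1554,.07],-.1335)
E
```

```text
[0.6676377  0.15471982 0.11738551]
turn -0.0000  shift x -0.0019 y -0.0004 z 0.0474  t=26.6
```

Request:
move_arm([
  [0.5,[-0.0015,-0.0004,0.008],[0,0,0]],
  [0.5,[0,0,0.01],[0,0,0]],
  [0.5,[0,0,0.008],[0,0,0]],
  [0.5,[0,0,0.006],[0,0,0]],
  [0.5,[0,0,0.005],[0,0,0]],
  [0.5,[0,0,0.004],[0,0,0]],
  [0.5,[0,0,0.003],[0,0,0]],
  [0.5,[0,0,0],[0,0,0]],
  [0.5,[0,0,0],[0,0,0]],
  [0.5,[0,0,0],[0,0,0]],
])

```text
time: 27.42
eef_pos: [0.6664, 0.1554, 0.0735]
tcp_rot: [0.998, -0.067, 0.0, -0.0]
contact_force: [0.1, 0.1, -2.0]
opening: 0.637
finger_force: 66.8
```

```bash
python3 - <<'E'
from h import *
print(get_state()['contact_force'],get_state()['wrist_torque']); go([.6658,.1554,.052],-.1335)
E
```

```text
[ 0.08267213  0.13535902 -2.02611397] [ 0.01604211 -0.02002086  0.01414526]
turn 0.0001  shift x -0.0006 y 0.0001 z 0.0215  t=27.4
```

Request:
move_arm([
  [0.5,[-0.0004,0,0.003],[0,0,0]],
  [0.5,[0,0,0.005],[0,0,0]],
  [0.5,[0,0,0.005],[0,0,0]],
  [0.5,[0,0,0.004],[0,0,0]],
  [0.5,[0,0,0.003],[0,0,0]],
  [0.5,[0,0,0.0015],[0,0,0]],
  [0.5,[0,0,0],[0,0,0]],
  [0.5,[0,0,0],[0,0,0]],
  [0.5,[0,0,0],[0,0,0]],
  [0.5,[0,0,0],[0,0,0]],
])

```text
time: 28.25
eef_pos: [0.6656, 0.1555, 0.0517]
tcp_rot: [0.998, -0.067, -0.0, 0.0]
contact_force: [-2.0, -0.3, 1.1]
opening: 0.635
finger_force: 67.2
```

Contact is just made at the expected height. Release, rise and look.

Request:
move_arm([
  [0.75,[0,0,0],[0,0,0]],
  [0.85,[0,0,0],[0,0,0]],
  [0.9,[0,0,0],[0,0,0]],
  [0.9,[0,0,0],[0,0,0]],
  [0.9,[0,0,-0.01],[0,0,0]],
  [1,[0,0,-0.02],[0,0,0]],
  [1,[0,0,-0.03],[0,0,0]],
  [1,[0,0,-0.03],[0,0,0]],
  [1,[0,0,-0.02],[0,0,0]],
  [1,[0,0,0],[0,0,0]],
])

```text
time: 29.08
eef_pos: [0.6693, 0.1559, 0.1696]
tcp_rot: [0.998, -0.067, 0.006, -0.001]
contact_force: [1.1, 0.2, 1.3]
opening: 0.999
finger_force: 0.0
```

Request:
move_arm([
  [1,[0,0,0],[0,0,0]],
  [1,[0,0,0],[0,0,0]],
  [1,[0,0,0],[0,0,0]],
  [1,[0,0,0],[0,0,0]],
  [1,[0,0,0],[0,0,0]],
  [1,[0,0,0],[0,0,0]],
  [1,[0,0,0],[0,0,0]],
  [1,[0,0,0],[0,0,0]],
  [1,[0,0,0],[0,0,0]],
  [1,[0,0,0],[0,0,0]],
])

```text
time: 29.92
eef_pos: [0.6656, 0.1555, 0.1615]
tcp_rot: [0.998, -0.067, 0.0, -0.0]
contact_force: [-0.5, -0.4, -1.2]
opening: 1.0
finger_force: 0.0
```

```bash
python3 - <<'E'
from h import *
o=look('w12',.068,np.array([.6665,.1553,0]),amin=100)
go([.4611,.0181,.16],-.535)
E
```

```text
[291.8 137.9  11.9 399.5] [0.7143 0.1663 0.068 ]
[316.6  95.7   8.7 120. ] [0.739  0.1463 0.068 ]
turn 0.4016  shift x -0.1059 y 0.2225 z 0.0015  t=30.0
```

View pics/w12.png

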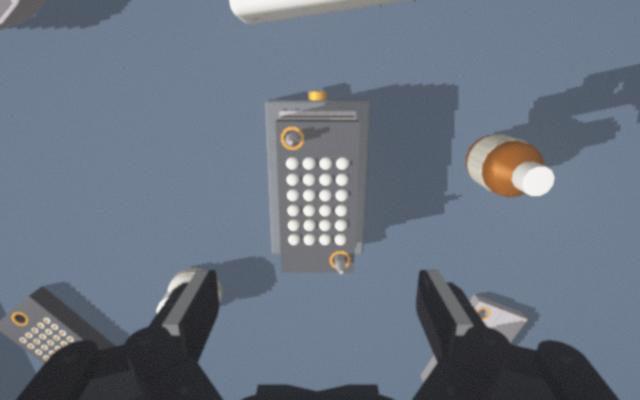

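Cap plate is seated, with the pins through both rings and the domes up. Next is the press plate.

Request:
move_arm([
  [1,[0,0,0],[0,0,0.1004]],
  [1,[0,0,0],[0,0,0.1004]],
  [1,[0,0,0],[0,0,0.1004]],
  [1,[0,0,0],[0,0,0.1004]],
  [1,[-0.0119,0.025,0],[0,0,0]],
  [1,[-0.0176,0.037,0],[0,0,0]],
  [1,[-0.0176,0.037,0],[0,0,0]],
  [1,[-0.0176,0.037,0],[0,0,0]],
  [1,[-0.0176,0.037,0],[0,0,0]],
  [1,[-0.0119,0.025,0],[0,0,0]],
])

```text
time: 30.8
eef_pos: [0.4808, 0.0321, 0.161]
tcp_rot: [0.964, -0.264, -0.001, 0.0]
contact_force: [0.2, -0.3, -0.5]
opening: 0.998
finger_force: 0.0
```

Request:
move_arm([
  [1,[-0.0117,0.0245,0.01],[0,0,0]],
  [1,[0,0,0.02],[0,0,0]],
  [1,[0,0,0.02],[0,0,0]],
  [1,[0,0,0],[0,0,0]],
  [1,[0,0,0],[0,0,0]],
  [1,[0,0,0],[0,0,0]],
  [1,[0,0,0],[0,0,0]],
  [1,[0,0,0],[0,0,0]],
  [1,[0,0,0],[0,0,0]],
  [1,[0,0,0],[0,0,0]],
])

```text
time: 31.63
eef_pos: [0.4615, 0.0181, 0.112]
tcp_rot: [0.964, -0.264, 0.001, -0.0]
contact_force: [-0.6, -1.1, 0.6]
opening: 0.997
finger_force: 0.0
```

```bash
python3 - <<'E'
from h import *
st=get_state(); print(st['eef_pos'],yaw(st))
o=look('w13',.012,np.array([.4611,.0181,0]),amin=80)
if len(o)==2:
    C,y,L=plate(*o); print(C,y,L); go([*C[:2],.02],y)
E
```

```text
[0.4615371  0.01811221 0.11202527] -0.5346742242306584
[338.5 257.7   9.2 222. ] [0.4126 0.0278 0.012 ]
[291.3 139.1  10.8 325.5] [0.5093 0.0107 0.012 ]
[0.46098383 0.0192682  0.012     ] -0.5286693237775193 0.09819219904002567
turn -0.0061  shift x -0.0009 y -0.0008 z 0.0919  t=31.7
```

Request:
move_arm([
  [1,[-0.0009,-0.0008,0.01],[0,0,-0.0061]],
  [1,[0,0,0.02],[0,0,0]],
  [1,[0,0,0.025],[0,0,0]],
  [1,[0,0,0.02],[0,0,0]],
  [1,[0,0,0.012],[0,0,0]],
  [1,[0,0,0.005],[0,0,0]],
  [1,[0,0,0],[0,0,0]],
  [1,[0,0,0],[0,0,0]],
  [1,[0,0,0],[0,0,0]],
  [1,[0,0,0],[0,0,0]],
])

```text
time: 32.52
eef_pos: [0.4617, 0.019, 0.0205]
tcp_rot: [0.965, -0.261, 0.001, -0.0]
contact_force: [-0.6, 0.2, -0.5]
opening: 0.999
finger_force: 0.0
```

```bash
python3 - <<'E'
from h import *
go([.4610,.0193,.018],-.5287)
E
```

```text
turn -0.0001  shift x -0.0007 y 0.0001 z 0.0025  t=32.5
```

Request:
move_arm([
  [1,[-0.0004,0,0.0015],[0,0,0]],
  [0.5,[0,0,0],[0,0,0]],
  [0.5,[0,0,0],[0,0,0]],
  [0.35,[0,0,0],[0,0,0]],
  [0.25,[0,0,0],[0,0,0]],
  [0.1,[0,0,0],[0,0,0]],
  [0,[0,0,0],[0,0,0]],
  [0,[0,0,0],[0,0,0]],
  [0,[0,0,0],[0,0,0]],
  [0,[0,0,0],[0,0,0]],
], grip_force=70)

```text
time: 33.35
eef_pos: [0.4606, 0.0194, 0.0182]
tcp_rot: [0.965, -0.261, 0.0, -0.0]
contact_force: [-0.3, 1.4, 3.1]
opening: 0.171
finger_force: 70.4
```

Request:
move_arm([
  [0,[0,0,0],[0,0,0]],
  [0,[0,0,0],[0,0,0]],
  [0,[0,0,-0.01],[0,0,0]],
  [0,[0,0,-0.025],[0,0,0]],
  [0,[0,0,-0.035],[0,0,0]],
  [0,[0,0,-0.035],[0,0,0]],
  [0,[0,0,-0.02],[0,0,0]],
  [0,[0,0,-0.005],[0,0,0]],
  [0,[0,0,0],[0,0,0]],
  [0,[0,0,0],[0,0,0]],
])

```text
time: 34.18
eef_pos: [0.4588, 0.0196, 0.1461]
tcp_rot: [0.965, -0.261, -0.002, 0.0]
contact_force: [-0.3, 0.4, -4.7]
opening: 0.17
finger_force: 69.6
```

```bash
python3 - <<'E'
from h import *
st=get_state(); print(st['eef_pos'],yaw(st),st['contact_force'],st['opening'])
o=look('w14',st['eef_pos'][2]-.0055,st['eef_pos'],amin=80)
y=yaw(st)
for P in o:
    d=(P-st['eef_pos'])[:2]; print('tool',np.cos(y)*d[0]+np.sin(y)*d[1],np.sin(y)*d[0]-np.cos(y)*d[1])
go([.6665,.1553,.15],-.1335)
E
```

```text
[0.45882429 0.01957857 0.14607795] -0.5288665841321533 [-0.31087655  0.35977269 -4.69566675] 0.1695982020450757
[278.3 170.   17.3 853.5] [0.5079 0.0105 0.1406]
tool 0.0469397648890462 -0.016935038366011693
turn -0.3954  shift x 0.1883 y -0.1621 z -0.0047  t=34.2
```

Request:
move_arm([
  [0,[0,0,-0.005],[0,0,-0.0988]],
  [0,[0,0,0],[0,0,-0.0988]],
  [0,[0,0,0],[0,0,-0.0988]],
  [0,[0,0,0],[0,0,-0.0988]],
  [0,[0.02,-0.0173,0],[0,0,0]],
  [0,[0.03,-0.0259,0],[0,0,0]],
  [0,[0.03,-0.0259,0],[0,0,0]],
  [0,[0.03,-0.0259,0],[0,0,0]],
  [0,[0.03,-0.0259,0],[0,0,0]],
  [0,[0.028,-0.0242,0],[0,0,0]],
])

```text
time: 35.07
eef_pos: [0.646, 0.142, 0.1486]
tcp_rot: [0.998, -0.067, -0.003, 0.0]
contact_force: [0.4, -0.7, -4.0]
opening: 0.168
finger_force: 69.6
```

Request:
move_arm([
  [0,[0.0196,-0.0169,0],[0,0,0]],
  [0,[0,0,0.01],[0,0,0]],
  [0,[0,0,0.01],[0,0,0]],
  [0,[0,0,0],[0,0,0]],
  [0,[0,0,0],[0,0,0]],
  [0,[0,0,0],[0,0,0]],
  [0,[0,0,0],[0,0,0]],
  [0,[0,0,0],[0,0,0]],
  [0,[0,0,0],[0,0,0]],
  [0,[0,0,0],[0,0,0]],
])

```text
time: 35.9
eef_pos: [0.668, 0.1548, 0.1337]
tcp_rot: [0.998, -0.067, 0.001, -0.0]
contact_force: [-0.5, -1.3, -4.3]
opening: 0.174
finger_force: 69.7
```

```bash
python3 - <<'E'
from h import *
st=get_state();print(st['eef_pos']); go([.6658,.1554,.087],-.1335)
o=look('w15',st['eef_pos'][2]-.006,st['eef_pos'],amin=80)
y=yaw(st)
for P in o:
    d=(P-st['eef_pos'])[:2]; print('tool',np.cos(y)*d[0]+np.sin(y)*d[1],np.sin(y)*d[0]-np.cos(y)*d[1])
E
```

```text
[0.66802775 0.15479012 0.13374167]
turn -0.0004  shift x -0.0023 y -0.0003 z 0.0467  t=35.9
[278.3 170.   17.2 848.5] [0.7168 0.1655 0.1277]
tool 0.0468795751065838 -0.01714077674552058
```

Request:
move_arm([
  [0,[-0.0018,-0.0003,0.006],[0,0,0]],
  [0,[0,0,0.008],[0,0,0]],
  [0,[0,0,0.008],[0,0,0]],
  [0,[0,0,0.006],[0,0,0]],
  [0,[0,0,0.005],[0,0,0]],
  [0,[0,0,0.004],[0,0,0]],
  [0,[0,0,0.002],[0,0,0]],
  [0,[0,0,0],[0,0,0]],
  [0,[0,0,0],[0,0,0]],
  [0,[0,0,0],[0,0,0]],
])

```text
time: 36.78
eef_pos: [0.6666, 0.1555, 0.0945]
tcp_rot: [0.998, -0.067, 0.001, -0.0]
contact_force: [0.3, 0.1, -4.4]
opening: 0.168
finger_force: 69.7
```

```bash
python3 - <<'E'
from h import *
st=get_state();print(st['contact_force'],st['wrist_torque']); go([.6658,.1554,.0862],-.1335)
E
```

```text
[ 0.34954525  0.07479047 -4.42124337] [-0.00635297 -0.00663798  0.0036663 ]
turn -0.0001  shift x -0.0007 y 0.0002 z 0.0083  t=36.8
```

Request:
move_arm([
  [0,[-0.0005,0,0.002],[0,0,0]],
  [0,[0,0,0.002],[0,0,0]],
  [0,[0,0,0.0015],[0,0,0]],
  [0,[0,0,0.0015],[0,0,0]],
  [0,[0,0,0.001],[0,0,0]],
  [0,[0,0,0],[0,0,0]],
  [0,[0,0,0],[0,0,0]],
  [0,[0,0,0],[0,0,0]],
  [0,[0,0,0],[0,0,0]],
  [0,[0,0,0],[0,0,0]],
])

```text
time: 37.62
eef_pos: [0.6656, 0.1556, 0.0863]
tcp_rot: [0.998, -0.067, -0.0, 0.0]
contact_force: [-1.8, -0.3, -0.5]
opening: 0.173
finger_force: 70.1
```

Weight has transferred to the stack. Open and rise.

Request:
move_arm([
  [0.3,[0,0,0],[0,0,0]],
  [0.5,[0,0,0],[0,0,0]],
  [0.7,[0,0,0],[0,0,0]],
  [1,[0,0,0],[0,0,0]],
  [1,[0,0,0],[0,0,0]],
  [1,[0,0,-0.01],[0,0,0]],
  [1,[0,0,-0.025],[0,0,0]],
  [1,[0,0,-0.035],[0,0,0]],
  [1,[0,0,-0.03],[0,0,0]],
  [1,[0,0,-0.01],[0,0,0]],
])

```text
time: 38.45
eef_pos: [0.6685, 0.1559, 0.2036]
tcp_rot: [0.998, -0.067, 0.005, -0.001]
contact_force: [2.0, 0.7, 2.0]
opening: 1.0
finger_force: 0.0
```

Request:
move_arm([
  [1,[-0.02,0,0],[0,0,0]],
  [1,[-0.035,0,0],[0,0,0]],
  [1,[-0.035,0,0],[0,0,0]],
  [1,[-0.02,0,0],[0,0,0]],
  [1,[0,0,0],[0,0,0]],
  [1,[0,0,0],[0,0,0]],
  [1,[0,0,0],[0,0,0]],
  [1,[0,0,0],[0,0,0]],
  [1,[0,0,0],[0,0,0]],
  [1,[0,0,0],[0,0,0]],
])

```text
time: 39.28
eef_pos: [0.5574, 0.17, 0.1958]
tcp_rot: [0.998, -0.067, -0.0, -0.0]
contact_force: [-0.1, -0.8, 0.1]
opening: 0.997
finger_force: 0.0
```

```bash
python3 - <<'E'
from h import *
st=get_state();print(st['eef_pos'])
o=look('w16',.080,np.array([.6665,.1553,0]),amin=80)
if len(o)>=2:
    for i in range(len(o)):
        for j in range(i): print(plate(o[i],o[j]))
a=cv2.imread('pics/w16.png'); s=read_camera('scene')[:,:,::-1]; t=read_camera('top')[:,:,::-1]
c=cam('wrist',st); u,v=proj(c,[.6665,.1553,.06]); u0,v0=int(min(max(u-100,0),440)),int(min(max(v-75,0),250)); print(u,v)
r=lambda x:cv2.resize(x,(400,300),interpolation=cv2.INTER_CUBIC)
cv2.imwrite('pics/final.png',np.vstack([np.hstack([r(a[v0:v0+150,u0:u0+200]),r(s[165:255,340:460])]),np.hstack([r(t[115:265,160:360]),r(s[60:360,100:500])])]))
E
```

```text
[0.55737467 0.16996713 0.19580981]
[340.5 109.   10.6 312. ] [0.6185 0.1451 0.08  ]
317.49680261964374 41.012673693608846
```

View pics/final.png

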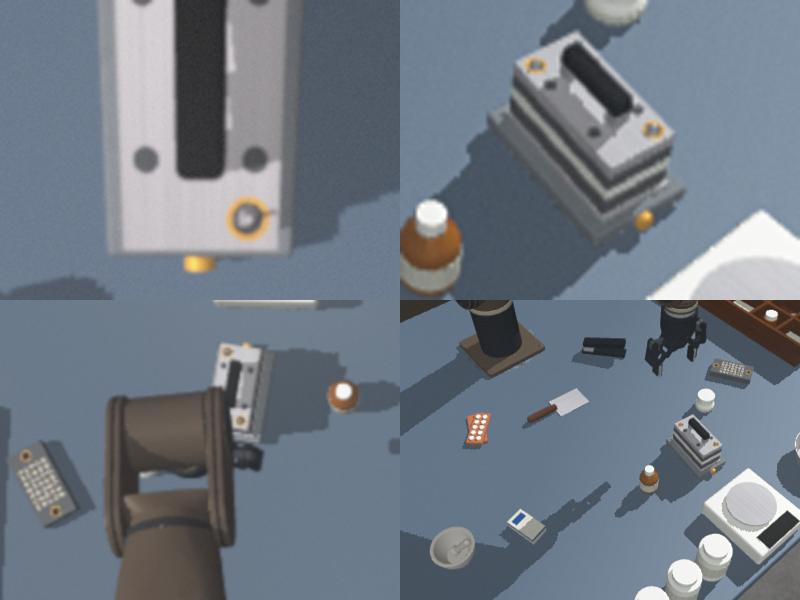

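The stack is flat and complete, with pin tips visible in both press-plate rings and the bystanders undisturbed. The gripper is open and clear, so I'll hand in.

```bash
python3 -c "
from plant import *
print(sign_off())"
```

```text
the job is handed in; nothing more can be done
None
```

The capsule filler is built up and handed in: wide body plate, middle plate, cap plate with its caps up, and press plate with its handle up are all on the pins and look flat in the final pictures; everything is let go, and the other items were left alone.

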